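# Clear the foil reel and tighten the engraving chuck

### The job

The diamond bit stands loose in the open chuck of the leaning engraving spindle, and someone has parked the copper foil reel over it. First slide the reel up off the bit without pulling the bit out, and set it down flat on the cork pad, not dropped. Then turn the chuck sleeve clockwise until all three jaws hold the bit tightly; leave the jar, the rod cup and the chip box alone.

Things in the scene. Friction and masses are not known exactly. Their poses are not given: they have to be found in the camera images.
- spindle: Engraving spindle, fixed to the bench: grey base plate 150 x 110 x 16 mm, blue motor housing 60 mm in diameter, chuck on top. Its axis leans 0.56 rad (32 degrees) from vertical towards its own -x side. Origin on the bench; z up; the plate spans x -35 to 115 mm, y -55 to 55 mm.
- chuck_top (a point): Chuck axis at the sleeve's top face, about 139 mm above the bench; z along the axis, out and up (leaning 0.56 rad). Sleeve: dark ribbed steel ring, one red rib, 44 mm in diameter, from 0 to 34 mm below this point; below it a collar 40-48 mm wide, then (from 50 mm) the 60 mm housing. Open jaw tips stand 6 mm above, within 12 mm of the axis; the bit tip about 39 mm above.
- sleeve (a joint): Sleeve angle, rad: 0 = open, starts at 0 to 0.3, grows when turned clockwise as seen looking down on the bit's tip; the jaws move in 1.35 mm per rad and meet the bit near 1.5 and hold it with over 3 N each from about 1.65; stop at 2.0 (does no harm). Stiff (about 0.3 N m) and stays where it is left. More than one grasp may be needed.
- jaw_a: One of three steel jaws, 12 mm wide and 40 mm long, that the sleeve moves in towards the axis. Origin on the chuck axis 46 mm below the sleeve's top.
- jaw_b: Second jaw, as jaw_a.
- jaw_c: Third jaw, as jaw_a.
- bit: Diamond bit: steel rod 10 mm in diameter, 75 mm long, brass-coloured tip; stands loose on the floor of the chuck's bore, 36 mm below the sleeve's top, and may lean a few degrees until clamped. Origin at the centre of its lower end; z along it to the tip.
- reel: Reel of copper foil, a ring with white core: outer diameter 54 mm, bore 28 mm, 20 mm high, about 80 g. Starts over the bit, lying on the sleeve's top face, so leaning 0.56 rad. Origin at the centre of its lower face, z along its axis (up when it lies flat).
- pad: Square cork pad, 100 x 100 x 4 mm, fixed on the bench. Origin at the centre of its underside.
- jar: White plastic jar with blue lid, 60 mm in diameter, 85 mm high; bystander. Origin at the centre of its underside.
- rodcup: White cup, 68 mm wide, with coloured glass rods standing in it up to 130 mm high; bystander. Origin at the centre of its underside.
- chipbox: Clear box 90 x 70 x 35 mm with a purple latch and glass chips; bystander. Origin at the centre of its underside.

How it is judged:
On the way, in this order (a step that is already met when the one before it is completed fails the run):
1. The reel is lifted clear of the bit's tip, the bit still in the chuck and the sleeve not yet turned (below 0.6 rad) (distance between reel and chuck_top above 0.06 m and contact force between the fingers and reel above 0.5 N and value of joint sleeve below 0.6 rad), for 0.1 s.
2. The reel lies flat on the cork pad, its centre within 25 mm of the pad's, and is let go (horizontal distance between reel and pad below 0.025 m and z of reel in the frame of pad below 0.007 m and angle between reel's own z axis and vertical below 0.1 rad and contact force between the fingers and reel below 0.1 N), for 0.2 s.
3. The sleeve is turned until all three jaws press on the bit with more than 3 N each (sleeve beyond 1.5 rad) (contact force between each of jaw_a, jaw_b, jaw_c and bit above 3 N and value of joint sleeve above 1.5 rad and z of bit in the frame of chuck_top below -0.031 m and angle between the z axis of bit and the z axis of chuck_top, either way round below 0.05 rad), for 0.2 s.
At the end, for the whole second after the job is handed in: Reel flat (0.1 rad) and at rest on the cork pad, centres within 25 mm; bit in the chuck, lower end within 5 mm of the bore floor and in line with the chuck axis within 0.05 rad; sleeve beyond 1.5 rad and each of the three jaws pressing on the bit with over 3 N (all of step 3 and horizontal distance between reel and pad below 0.025 m and z of reel in the frame of pad below 0.007 m and angle between reel's own z axis and vertical below 0.1 rad and linear speed of reel below 0.02 m/s); the robot touches nothing.
It fails at once if The bit is pulled more than 12 mm up out of the chuck (z of bit in the frame of chuck_top above -0.024 m).
It fails at once if The reel is let go more than 20 mm above the cork pad (horizontal distance between reel and pad below 0.06 m and z of reel in the frame of pad above 0.024 m and contact force between the fingers and reel below 0.01 N).
It fails at once if The jar is moved more than 20 mm (distance of jar from where it was at the start of the episode above 0.02 m).
It fails at once if The cup of glass rods is moved more than 20 mm (distance of rodcup from where it was at the start of the episode above 0.02 m).
It fails at once if The box of glass chips is moved more than 20 mm (distance of chipbox from where it was at the start of the episode above 0.02 m).
It also fails if it takes over 62 s, if anything falls off the work surface, if the arm or the gripper's body presses on something with over 40 N, if the wrist force passes 120 N, or if a joint passes its speed limit or range.

### The arm

A 6-joint arm with a two-finger parallel gripper is mounted at the origin on the work surface. World frame = base frame: x ahead of the robot, y to its left, z up, the work surface at z = 0. Lengths are in m, angles in rad, forces in N, time in s.
With the tool pointing down it reaches from about 0.325 to 0.925 m from the base axis. Payload 3.1 kg.
Tool frame: the origin (TCP) lies midway between the tips of the shut fingers; the grasp point (between the pads) lies 19 mm behind it; z points along the fingers, y is the line along which they close (so a half turn about z gives the same grasp; the last joint's range is limited). The gripper opens to 85 mm and grips with 20 to 120 N. Pads are 22 mm wide; open, the fingers measure 114 mm over their backs; the gripper's body (76 mm by 85 mm) begins 54 mm behind the grasp point. The pads swing forward as they close: fully open they stand 13 mm farther back than shut.
Start: joints at [1.141, 0.217, 1.613, -0, 1.311, -0.112], TCP at [0.195, 0.594, 0.231] pointing down, gripper open.
Joint ranges: [-2.75, 2.75], [-0.78, 2.1], [0.31, 2.55], [-1.13, 4.27], [0.13, 2.63], [-2.58, 2.58]. Speed limits (rad/s): [2.79, 2.79, 3.14, 3.14, 3.14, 3.14].

### API

Orientations are given as a unit quaternion [w, x, y, z].
In Python, from bench import bot gives the robot as it stands.
- The arm moves only by the shell command python3 -m jog 'ROWS' [OPENING] [FORCE]. ROWS is JSON, a list of rows, each an object with "delta_pos": the shift along the tool's x, y, z scaled (see below), a list of three; "twist": the turn about the tool's z scaled (see below). In form: [{"delta_pos": [x, y, z], "twist": twist}, ...]. A call has 1 to 12 rows; each row is the pose to reach, as a shift and turn from the pose commanded when the call began, along the tool's axes at that moment; what a row does not reach only later rows make up. The controller multiplies each number of a shift by 0.12 m and each number of a turn by 2 rad. A row lasts 1/8 s, in which the tool goes at most 62.5 mm and 10.7 degrees, less where a joint would pass 70% of its speed; a pose out of reach is approached as far as the arm can. A call with a number of a shift or a turn outside -1 to 1 is refused whole. A call with a gripper value outside its range is refused whole. OPENING is the opening, from -1 (shut) to 1 (fully open), set as the call begins (- or left out, the last holds). The fingers move at their own pace and stop on an object; FORCE is the grip in N (left out, the last holds). Time passes only in rows, so rows that repeat a pose let the fingers close. It gives the time, the measured TCP pose, the force, the opening and the grip force at its end, in the units of the state.
- bot.sense(): the state, without advancing time (a new reading comes with each control period).
- bot.get_image(name): name is "scene" or "top" or "wrist"; returns a dict with "frame" (384x512x3 uint8, red, green, blue), "fx", "fy", "cx", "cy" (pixels), "world_from_camera" (4x4, takes a point from camera to world coordinates). Camera axes: x right, y down, z forward; pixel columns grow to the right and rows downward; lengths in m; the calibration is good to about 2 mm. The wrist camera is an equidistant fisheye: a pixel r from the principal point sees the ray r / f radians off the axis. A picture is of the moment at which its call begins. There is no depth.
- bot.hand_in(): hands the job in; it is judged then, once.
The state is a dict: "clock": time; "joint_pos": joint angles; "qvel": joint speeds; "effort": joint torques, N m; "tcp_pos": TCP position; "tool_rot": TCP orientation; "contact_force": force on the tool from outside, world axes, zero at the start; "moment": the same for the moment, N m; "grip_width": opening from 0.0 (shut) to 1.0 (fully open); "gripper_force": force on a finger pad.
Only numpy, scipy, OpenCV 4.12 (cv2) and the standard library are available. Lean on these libraries where they do the work, as an engineer would, in place of code of your own. Each camera call takes 0.05 s, during which the arm holds its last target. There are 200 camera calls.

## Working session

There is one attempt and no reset: what is moved stays moved. The work goes in short steps, Python scripts to look and compute and a shell command to move; the robot and the scene stay as the last step left them, time stands still between calls to the robot, and variables do not carry over. Pictures are saved under pics/ and viewed, at most 10 in all, crops included, and the job is handed in when it is done.

```bash
ls; mkdir -p pics; python3 - <<'E'
from bench import bot
import cv2,numpy as np
s=bot.sense();print(s)
for n in ["scene","top"]:
    d=bot.get_image(n);cv2.imwrite(f"pics/{n}0.png",d["frame"][:,:,::-1]);np.savez(f"{n}0.npz",**d);print(n,d["fx"],d["cx"],d["cy"],np.round(d["world_from_camera"],4).tolist())
E
```

```text
pics
{'clock': 0.0, 'joint_pos': array([ 1.14080093e+00,  2.17735265e-01,  1.61494476e+00, -2.72786941e-05,
        1.31135601e+00, -1.12167455e-01]), 'qvel': array([ 0.00026569,  0.00108459,  0.0002594 ,  0.00057198,  0.00045539,
       -0.00011361]), 'effort': array([-3.53886435e-04, -3.96844304e+01, -3.03849792e+01, -1.18105968e-04,
        9.95064707e-03,  3.98595955e-05]), 'tcp_pos': array([0.19493056, 0.59294157, 0.22997449]), 'tool_rot': array([-3.14438865e-04,  1.58242368e-01,  9.87399544e-01, -1.18060495e-03]), 'contact_force': array([ 0.19284734, -0.00539285,  0.67230558]), 'moment': array([-0.04376797,  0.09871989,  0.03377602]), 'gripper_force': 0.0, 'grip_width': 0.9973067697316388}
scene 374.32724820900995 249.93142493125322 186.14068797440675 [[-0.5508, 0.6643, -0.5053, 1.1519], [0.8346, 0.4423, -0.3282, 0.3419], [0.0055, -0.6025, -0.7981, 0.9766], [0.0, 0.0, 0.0, 1.0]]
top 384.3190876720844 258.82284004940794 194.3214507175881 [[0.0098, -0.9974, 0.0708, 0.5644], [-0.9999, -0.0093, 0.0075, 0.0038], [-0.0068, -0.0709, -0.9975, 1.0798], [0.0, 0.0, 0.0, 1.0]]
```

View pics/scene0.png

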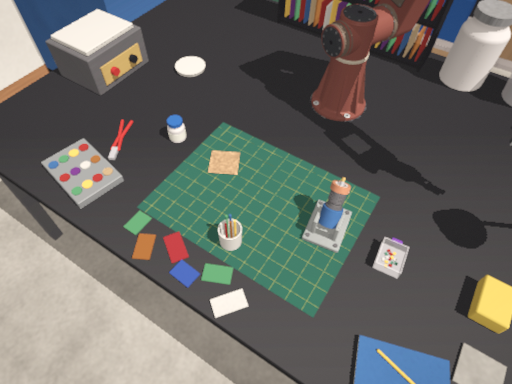

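View pics/top0.png

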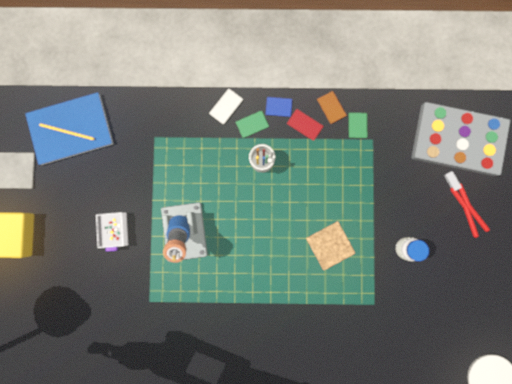

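The top view shows the plate near (184,232), the reel near (175,251) leaning toward the robot, the pad near (331,246), the cup at (262,157), the chip box at (112,230) and the jar at (412,250). I'll enlarge the spindle and pad.

```bash
python3 - <<'E'
import cv2,numpy as np
t=cv2.imread("pics/top0.png");s=cv2.imread("pics/scene0.png")
a=cv2.resize(t[195:275,145:225],(560,560),interpolation=cv2.INTER_CUBIC)
b=cv2.resize(s[170:250,300:380],(560,560),interpolation=cv2.INTER_CUBIC)
cv2.imwrite("pics/c1.png",cv2.resize(np.hstack([a,b]),(800,400)))
E
```

```text
(no output)
```

View pics/c1.png

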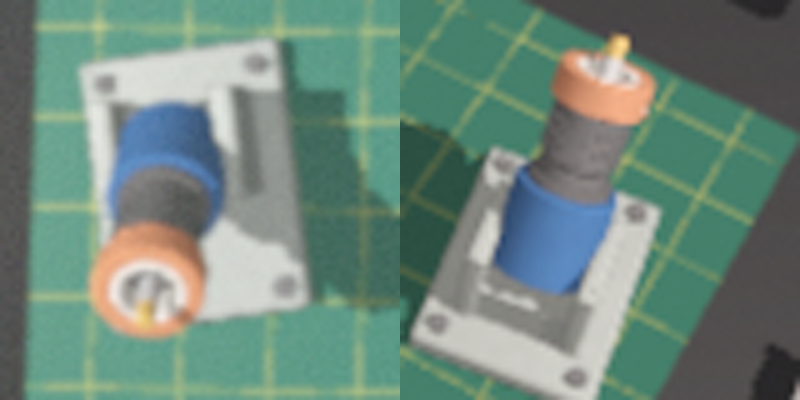

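The crop (5x) shows the plate corners in top (78,66), (280,38) and (312,302), the bit tip at (146,312) in top and (620,45) in scene, and the reel around it. I'll fit the spindle pose.

```bash
cat > h.py <<'E'
import numpy as np
C={n:np.load(f"{n}0.npz") for n in("scene","top")}
def proj(n,P):
    d=C[n];T=np.linalg.inv(d["world_from_camera"]);p=T[:3,:3]@P+T[:3,3]
    return np.array([d["fx"]*p[0]/p[2]+d["cx"],d["fy"]*p[1]/p[2]+d["cy"]])
def ray(n,u,z):
    d=C[n];M=d["world_from_camera"];r=M[:3,:3]@np.array([(u[0]-d["cx"])/d["fx"],(u[1]-d["cy"])/d["fy"],1])
    return M[:3,3]+r*(z-M[2,3])/r[2]
E
python3 - <<'E'
from h import *
from scipy.optimize import least_squares
import cv2
T=lambda u,v:("top",(145+u/5,195+v/5));S=lambda u,v:("scene",(300+(u-400)/5,170+v/5))
tc=[T(78,66),T(280,38),T(312,302)];sc=[S(413,338),S(490,150),S(660,208),S(598,400)]
for n,u in tc+sc: print(n,ray(n,u,.016).round(4))
# pad
for n in C:
    f=C[n]["frame"].astype(int);h=cv2.cvtColor(C[n]["frame"],cv2.COLOR_RGB2HSV)
    m=((h[...,0]>8)&(h[...,0]<25)&(h[...,1]>70)&(h[...,2]>120)).astype(np.uint8)
    x,y=(331,246) if n=="top" else (224,162)
    q=np.zeros_like(m);q[y-35:y+35,x-35:x+35]=m[y-35:y+35,x-35:x+35]
    r=cv2.minAreaRect(cv2.findNonZero(q));b=cv2.boxPoints(r);print(n,"pad",ray(n,r[0],.004).round(4),[ray(n,p,.004).round(3)[:2].tolist() for p in b])
ax=np.sin(.56);az=np.cos(.56)
def model(p):
    x,y,yaw,x0=p;c,s=np.cos(yaw),np.sin(yaw);R=np.array([[c,-s,0],[s,c,0],[0,0,1]]);o=np.array([x,y,0])
    W=lambda q:o+R@np.array(q)
    top=np.array([x0,0,.139]);a=np.array([-ax,0,az])
    return W(top),R@a,{k:W([i,j,.016]) for k,(i,j) in dict(A=(.115,.055),B=(.115,-.055),C=(-.035,-.055),D=(-.035,.055)).items()},W(top+.039*a),W(top+.02*a),W
obs=[("A",tc[0]),("B",tc[1]),("C",tc[2]),("B",sc[0]),("C",None),("tip",T(146,312)),("tip",S(620,43)),("reel",T(146,286)),("reel",S(606,70))]
# scene corners: match by position
def res(p):
    t,a,c,tip,reel,W=model(p);r=[]
    for (k,o) in [("A",tc[0]),("B",tc[1]),("C",tc[2])]: r+=list(proj(o[0],c[k])-o[1])
    for o in sc: 
        e=[proj(o[0],v)-o[1] for v in c.values()];r+=list(min(e,key=np.linalg.norm))
    for k,o in [(tip,T(146,312)),(tip,S(620,43)),(reel,T(147,290)),(reel,S(606,70))]: r+=list(proj(o[0],k)-o[1])
    return r
c0=ray("top",(184,232),.016)
f=least_squares(res,[c0[0]-.04,c0[1],0.1,0.0],loss="soft_l1")
print(f.x,np.round(res(f.x),1));t,a,c,tip,reel,W=model(f.x);print("top",t,"axis",a,"tip",tip)
E
```

```text
top [0.5988 0.2838 0.016 ]
top [0.6154 0.172  0.016 ]
top [0.4705 0.1514 0.016 ]
scene [0.6155 0.1783 0.016 ]
scene [0.4709 0.1543 0.016 ]
scene [0.4519 0.261  0.016 ]
scene [0.5924 0.2855 0.016 ]
scene pad [ 0.4996 -0.1899  0.004 ] [[0.567, -0.207], [0.481, -0.266], [0.43, -0.172], [0.517, -0.118]]
top pad [ 0.5005 -0.1881  0.004 ] [[0.521, -0.12], [0.569, -0.208], [0.48, -0.256], [0.432, -0.168]]
[0.49384795 0.21183528 0.16512885 0.00456854] [-0.4  0.2 -1.6 -0.3 -0.2  0.8 -0.7 -0.1 -0.3 -0.9  0.  -0.5 -1.1  1.4
 -0.7  0.4 -0.7 -0.4  0.1 -0.1 -0.1  0.5]
top [0.49835434 0.21258626 0.139     ] axis [-0.52396057 -0.08731609  0.84725511] tip [0.47791988 0.20918093 0.17204295]
```

```bash
cat >> h.py <<'E'
from bench import bot
from scipy.spatial.transform import Rotation as Ro
TOP=np.array([.4984,.2126,.139]);A=np.array([-.524,-.0873,.8473]);PAD=np.array([.500,-.189,.004]);YAW=.165
def go(target):
    s=bot.sense();w,x,y,z=s["tool_rot"];R=Ro.from_quat([x,y,z,w]).as_matrix()
    ya=np.arctan2(R[1,1],R[0,1]);tw=(ya-(np.pi/2+YAW))
    print("t",round(s["clock"],2),"tcp",s["tcp_pos"].round(4),"units",(R.T@(np.array(target)-s["tcp_pos"])/.12).round(3),"twist to align",round(tw/2,3),"F",s["contact_force"].round(1),"M",s["moment"].round(2),"grip",round(s["grip_width"],3),round(s["gripper_force"],1),"j",s["joint_pos"].round(2))
E
python3 -m jog '[{"delta_pos":[0,0,0],"twist":-0.08},{"delta_pos":[0,0,0],"twist":-0.16},{"delta_pos":[0,0,0],"twist":-0.241}]' 1 20
python3 -c "
from h import *
go([.493,.2117,.23])"
```

```text
clock: 0.48
tcp_pos: [0.1951, 0.5933, 0.2305]
tool_rot: [-0.0, -0.085, 0.996, -0.001]
contact_force: [0.5, -0.5, -0.7]
grip_width: 0.999
gripper_force: 0.0
t 0.47 tcp [0.1951 0.5933 0.2305] units [-1.911 -3.553  0.007] twist to align 0.002 F [ 0.5 -0.5 -0.7] M [ 0.01 -0.02  0.02] grip 0.999 0.0 j [ 1.14  0.22  1.61  0.    1.31 -0.6 ]
```

```bash
python3 -m jog '[{"delta_pos":[-0.16,-0.3,0],"twist":0},{"delta_pos":[-0.32,-0.6,0],"twist":0},{"delta_pos":[-0.48,-0.9,0],"twist":0}]' >/dev/null
python3 -m jog '[{"delta_pos":[-0.16,-0.3,0],"twist":0},{"delta_pos":[-0.32,-0.6,0],"twist":0},{"delta_pos":[-0.48,-0.9,0],"twist":0}]' >/dev/null
python3 -m jog '[{"delta_pos":[-0.16,-0.3,0],"twist":0},{"delta_pos":[-0.32,-0.6,0],"twist":0},{"delta_pos":[-0.48,-0.9,0],"twist":0}]' >/dev/null
python3 -m jog '[{"delta_pos":[-0.16,-0.3,0],"twist":0},{"delta_pos":[-0.32,-0.6,0],"twist":0},{"delta_pos":[-0.48,-0.86,0],"twist":0},{"delta_pos":[-0.48,-0.86,0],"twist":0}]'
python3 - <<'E'
from h import *
import cv2
go([.493,.2117,.23]); go([.493,.2117,.125])
d=bot.get_image("wrist");cv2.imwrite("pics/w1.png",d["frame"][:,:,::-1]);np.savez("w1.npz",**d)
print(d["fx"],d["cx"],d["cy"],d["world_from_camera"].round(4).tolist())
E
```

```text
clock: 2.1
tcp_pos: [0.4934, 0.2081, 0.2308]
tool_rot: [-0.0, -0.08, 0.997, -0.0]
contact_force: [0.5, 1.2, 0.4]
grip_width: 1.001
gripper_force: 0.0
t 2.1 tcp [0.4934 0.2081 0.2308] units [-0.001  0.03   0.007] twist to align -0.002 F [0.5 1.2 0.4] M [0.02 0.01 0.  ] grip 1.001 0.0 j [ 0.27  0.03  1.82 -0.    1.29 -1.46]
t 2.1 tcp [0.4934 0.2081 0.2308] units [-0.002  0.031  0.882] twist to align -0.002 F [0.5 1.2 0.4] M [0.02 0.01 0.  ] grip 1.001 0.0 j [ 0.27  0.03  1.82 -0.    1.29 -1.46]
297.3186396354542 259.87364265312345 196.32784525657968 [[-0.1599, 0.9435, 0.2902, 0.419], [0.9871, 0.1525, 0.0481, 0.195], [0.0012, 0.2942, -0.9558, 0.375], [0.0, 0.0, 0.0, 1.0]]
```

View pics/w1.png

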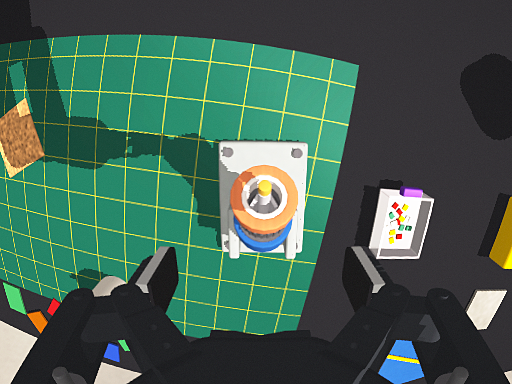

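The wrist view shows the reel's upper face centred at about (264,199), the bit tip at (265,186) and the bore round (265,199). I'll check these against the model.

```bash
cat >> h.py <<'E'
def wproj(f,P):
    d=np.load(f);T=np.linalg.inv(d["world_from_camera"]);p=T[:3,:3]@P+T[:3,3];r=np.hypot(p[0],p[1]);th=np.arctan2(r,p[2])
    return np.array([d["fx"]*th*p[0]/r+d["cx"],d["fy"]*th*p[1]/r+d["cy"]])
E
python3 - <<'E'
from h import *
for s in(0.039,.02): print(s,wproj("w1.npz",TOP+s*A), wproj("w1.npz",TOP+s*A+[.001,0,0]), wproj("w1.npz",TOP+s*A+[0,.001,0]))
X=np.array([.164,-.986,0])*.027
for s in(.02,): print(wproj("w1.npz",TOP+s*A+X),wproj("w1.npz",TOP+s*A-X))
E
python3 -m jog '[{"delta_pos":[0,0.03,0.2],"twist":0},{"delta_pos":[0,0.03,0.4],"twist":0},{"delta_pos":[0,0.03,0.4],"twist":0}]'
```

```text
0.039 [265.92413425 193.65386606] [265.69186851 194.97996478] [267.30747483 193.86865753]
0.02 [265.47586684 200.20999843] [265.26233202 201.42207172] [266.74898295 200.40587172]
[230.70900705 200.34928815] [300.09226584 200.03589023]
clock: 2.52
tcp_pos: [0.4889, 0.2138, 0.1807]
tool_rot: [-0.003, -0.083, 0.997, -0.0]
contact_force: [0.3, -0.6, -0.2]
grip_width: 1.004
gripper_force: 0.0
```

```bash
python3 -m jog '[{"delta_pos":[0,0,0.16],"twist":0},{"delta_pos":[0,0,0.32],"twist":0},{"delta_pos":[0,0,0.46],"twist":0},{"delta_pos":[0,0,0.46],"twist":0},{"delta_pos":[0,0,0.46],"twist":0}]'
python3 -c "
from h import *
go([.493,.2115,.125])"
```

```text
clock: 3.15
tcp_pos: [0.4921, 0.2135, 0.1282]
tool_rot: [0.0, -0.082, 0.997, 0.0]
contact_force: [-0.7, -0.0, 0.2]
grip_width: 0.998
gripper_force: 0.0
t 3.15 tcp [0.4921 0.2135 0.1282] units [-0.004 -0.018  0.027] twist to align -0.0 F [-0.7 -0.   0.2] M [0.02 0.05 0.01] grip 0.998 0.0 j [ 0.28  0.14  1.91 -0.    1.09 -1.46]
```

```bash
python3 -m jog '[{"delta_pos":[0,-0.018,0.02],"twist":0},{"delta_pos":[0,-0.018,0.02],"twist":0}]' >/dev/null
python3 -m jog '[{"delta_pos":[0,0,0],"twist":0},{"delta_pos":[0,0,0],"twist":0},{"delta_pos":[0,0,0],"twist":0},{"delta_pos":[0,0,0],"twist":0},{"delta_pos":[0,0,0],"twist":0},{"delta_pos":[0,0,0],"twist":0}]' -1 20
python3 - <<'E'
from h import *
import cv2
go([.493,.2115,.125])
d=bot.get_image("wrist");cv2.imwrite("pics/w2.png",d["frame"][:,:,::-1])
E
```

```text
clock: 4.15
tcp_pos: [0.4923, 0.2113, 0.1261]
tool_rot: [0.0, -0.082, 0.997, -0.0]
contact_force: [-2.6, -1.8, 5.0]
grip_width: 0.633
gripper_force: 21.2
t 4.15 tcp [0.4923 0.2113 0.1261] units [-0.006  0.001  0.009] twist to align -0.0 F [-2.6 -1.8  5. ] M [-0.35  0.29 -0.04] grip 0.633 21.2 j [ 0.27  0.15  1.91 -0.    1.09 -1.46]
```

View pics/w2.png

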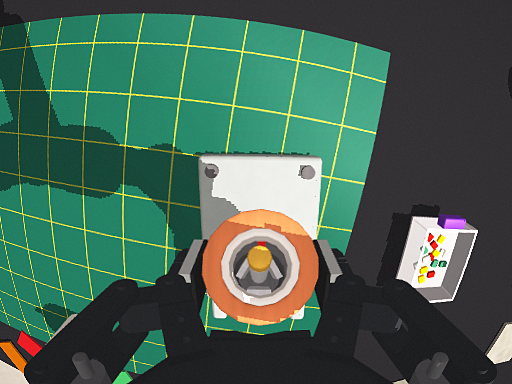

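The pads hold the reel at its diameter, and the bit tip (260,258) stands clear in the bore. Next I lift along the axis.

```bash
python3 -m jog '[{"delta_pos":[0.03,0,-0.05],"twist":0},{"delta_pos":[0.06,0,-0.1],"twist":0},{"delta_pos":[0.095,0,-0.15],"twist":0},{"delta_pos":[0.125,0,-0.2],"twist":0},{"delta_pos":[0.155,0,-0.25],"twist":0},{"delta_pos":[0.19,0,-0.3],"twist":0},{"delta_pos":[0.22,0,-0.35],"twist":0},{"delta_pos":[0.25,0,-0.4],"twist":0},{"delta_pos":[0.28,0,-0.45],"twist":0},{"delta_pos":[0.33,0,-0.53],"twist":0},{"delta_pos":[0.33,0,-0.53],"twist":0}]'
python3 - <<'E'
from h import *
import cv2
go([.500,-.189,.2])
d=bot.get_image("wrist");cv2.imwrite("pics/w3.png",d["frame"][:,:,::-1])
E
```

```text
clock: 5.58
tcp_pos: [0.4535, 0.2051, 0.1905]
tool_rot: [0.001, -0.082, 0.997, 0.0]
contact_force: [0.6, 0.4, -1.7]
grip_width: 0.637
gripper_force: 21.3
t 5.58 tcp [0.4535 0.2051 0.1905] units [ 0.154 -3.303 -0.08 ] twist to align -0.0 F [ 0.6  0.4 -1.7] M [-0.    0.03  0.  ] grip 0.637 21.3 j [ 0.28 -0.02  1.95  0.    1.21 -1.45]
```

View pics/w3.png

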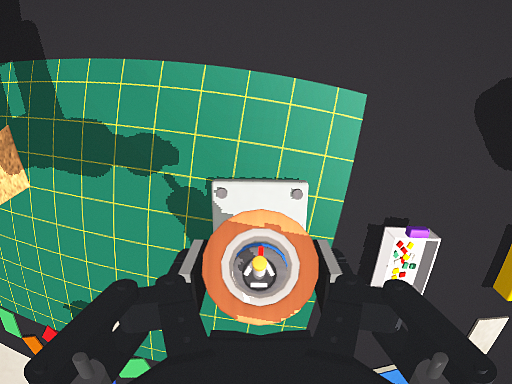

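The reel is clear of the bit, and the bit is still standing in the jaws at (260,265). Now to the pad.

```bash

python3 -m jog '[{"delta_pos":[0.01,-0.2,0],"twist":0},{"delta_pos":[0.02,-0.45,0],"twist":0},{"delta_pos":[0.03,-0.7,0],"twist":0},{"delta_pos":[0.04,-0.95,0],"twist":0}]' >/dev/null
python3 -m jog '[{"delta_pos":[0.01,-0.25,0],"twist":0},{"delta_pos":[0.02,-0.5,0],"twist":0},{"delta_pos":[0.03,-0.75,0],"twist":0},{"delta_pos":[0.04,-0.95,0],"twist":0}]' >/dev/null
python3 -m jog '[{"delta_pos":[0.02,-0.25,0],"twist":0},{"delta_pos":[0.04,-0.5,0],"twist":0},{"delta_pos":[0.06,-0.75,0],"twist":0},{"delta_pos":[0.07,-0.9,0],"twist":0}]' >/dev/null
python3 -m jog '[{"delta_pos":[0,-0.25,0],"twist":0},{"delta_pos":[0,-0.4,0],"twist":0},{"delta_pos":[0,-0.5,0],"twist":0},{"delta_pos":[0,-0.5,0],"twist":0},{"delta_pos":[0,-0.5,0],"twist":0}]'
python3 -c "
from h import *
go([.500,-.189,.12]);go([.500,-.189,.02])"
```

```text
clock: 7.75
tcp_pos: [0.4999, -0.188, 0.1891]
tool_rot: [-0.0, -0.082, 0.997, 0.0]
contact_force: [0.1, 0.4, -0.6]
grip_width: 0.634
gripper_force: 21.4
t 7.75 tcp [ 0.4999 -0.188   0.1891] units [ 0.001 -0.009  0.576] twist to align -0.0 F [ 0.1  0.4 -0.6] M [ 0.02 -0.04 -0.07] grip 0.634 21.4 j [-0.49  0.07  1.87  0.    1.21 -2.23]
t 7.75 tcp [ 0.4999 -0.188   0.1891] units [ 0.    -0.01   1.409] twist to align -0.0 F [ 0.1  0.4 -0.6] M [ 0.02 -0.04 -0.07] grip 0.634 21.4 j [-0.49  0.07  1.87  0.    1.21 -2.23]
```

```bash

python3 -m jog '[{"delta_pos":[0,0,0.2],"twist":0},{"delta_pos":[0,0,0.4],"twist":0},{"delta_pos":[0,0,0.6],"twist":0},{"delta_pos":[0,0,0.8],"twist":0},{"delta_pos":[0,0,0.95],"twist":0}]' >/dev/null
python3 -m jog '[{"delta_pos":[0,0,0.15],"twist":0},{"delta_pos":[0,0,0.3],"twist":0},{"delta_pos":[0,0,0.4],"twist":0},{"delta_pos":[0,0,0.46],"twist":0},{"delta_pos":[0,0,0.46],"twist":0},{"delta_pos":[0,0,0.46],"twist":0}]'
python3 - <<'E'
from h import *
import cv2
go([.500,-.189,.005])
d=bot.get_image("scene")
cv2.imwrite("pics/s4.png",cv2.resize(d["frame"][120:200,170:270,::-1],(800,600),interpolation=cv2.INTER_CUBIC))
E
```

```text
clock: 9.12
tcp_pos: [0.5007, -0.1891, 0.0207]
tool_rot: [0.001, -0.082, 0.997, -0.0]
contact_force: [0.3, 0.7, -1.2]
grip_width: 0.63
gripper_force: 21.4
t 9.12 tcp [ 0.5007 -0.1891  0.0207] units [0.005 0.002 0.131] twist to align -0.0 F [ 0.3  0.7 -1.2] M [-0.   -0.01  0.07] grip 0.63 21.4 j [-0.49  0.31  1.95 -0.    0.88 -2.23]
```

View pics/s4.png

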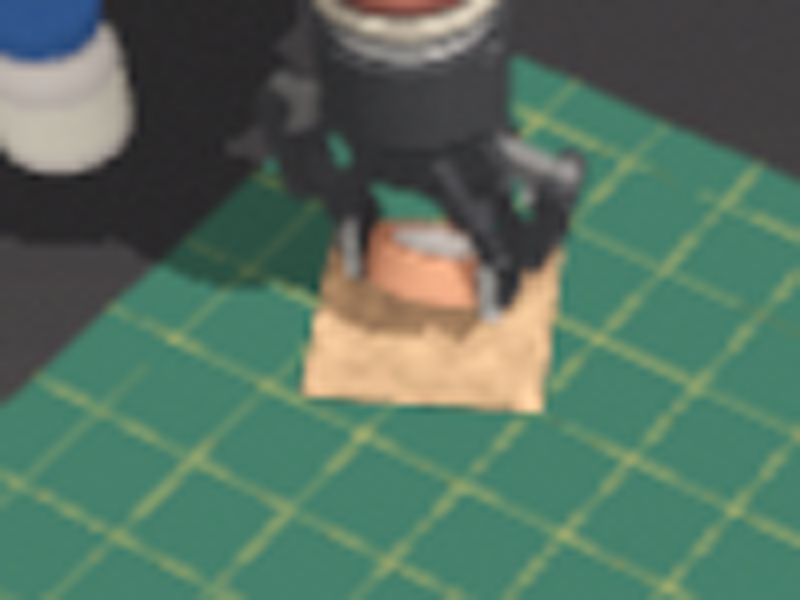

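The reel hangs tilted just above the pad, near (425,270) in the crop, and the jar is clear. I'll lower it until the edge touches.

```bash

python3 -m jog '[{"delta_pos":[0,0,0.03],"twist":0},{"delta_pos":[0,0,0.06],"twist":0},{"delta_pos":[0,0,0.09],"twist":0},{"delta_pos":[0,0,0.11],"twist":0},{"delta_pos":[0,0,0.13],"twist":0},{"delta_pos":[0,0,0.13],"twist":0}]'
python3 -m jog '[{"delta_pos":[0,0,0.01],"twist":0},{"delta_pos":[0,0,0.02],"twist":0},{"delta_pos":[0,0,0.02],"twist":0}]'
```

```text
clock: 9.93
tcp_pos: [0.5012, -0.1886, 0.0057]
tool_rot: [0.001, -0.082, 0.997, 0.0]
contact_force: [-0.5, 2.5, 5.5]
grip_width: 0.637
gripper_force: 21.8
clock: 10.3
tcp_pos: [0.5025, -0.1887, 0.0041]
tool_rot: [0.002, -0.082, 0.997, -0.0]
contact_force: [0.8, 3.8, 7.9]
grip_width: 0.635
gripper_force: 21.8
```

```bash

python3 -m jog '[{"delta_pos":[0,0,0.012],"twist":0},{"delta_pos":[0,0,0.025],"twist":0},{"delta_pos":[0,0,0.037],"twist":0},{"delta_pos":[0,0,0.037],"twist":0}]'
python3 - <<'E'
from h import *
import cv2
d=bot.get_image("wrist");cv2.imwrite("pics/w5.png",d["frame"][:,:,::-1])
E
```

```text
clock: 10.8
tcp_pos: [0.5044, -0.1896, 0.0006]
tool_rot: [0.004, -0.082, 0.997, -0.001]
contact_force: [4.1, 3.3, 8.9]
grip_width: 0.635
gripper_force: 21.2
```

View pics/w5.png

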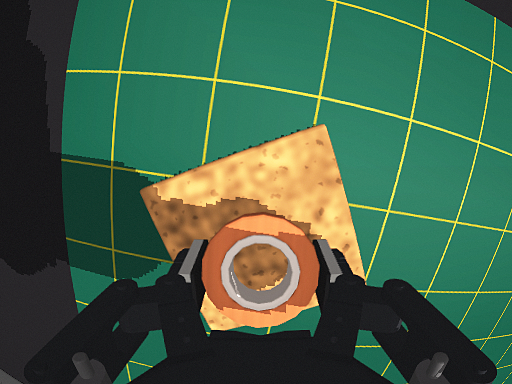

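The reel sits over the pad, its bore at (260,272) against a pad spanning (145,190)-(360,280), with one edge touching. I'll release it.

```bash

python3 -m jog '[{"delta_pos":[0,0,0],"twist":0},{"delta_pos":[0,0,0],"twist":0},{"delta_pos":[0,0,0],"twist":0},{"delta_pos":[0,0,0],"twist":0},{"delta_pos":[0,0,0],"twist":0}]' 1
python3 -m jog '[{"delta_pos":[0,0,-0.1],"twist":0},{"delta_pos":[0,0,-0.3],"twist":0},{"delta_pos":[0,0,-0.6],"twist":0},{"delta_pos":[0,0,-0.95],"twist":0}]' >/dev/null
python3 -m jog '[{"delta_pos":[0,0.2,-0.3],"twist":0},{"delta_pos":[0,0.5,-0.6],"twist":0},{"delta_pos":[0,0.9,-0.9],"twist":0},{"delta_pos":[0,0.9,-0.9],"twist":0}]' 
python3 - <<'E'
from h import *
import cv2
go(TOP+[0,0,.1])
d=bot.get_image("wrist");np.savez("w6.npz",**d)
t=bot.get_image("top")["frame"];s=bot.get_image("scene")["frame"]
a=cv2.resize(t[205:285,290:370],(400,400),interpolation=cv2.INTER_CUBIC)
b=cv2.resize(s[120:200,180:260],(400,400),interpolation=cv2.INTER_CUBIC)
cv2.imwrite("pics/ts6.png",np.hstack([a,b])[:,:,::-1])
E
```

```text
clock: 11.48
tcp_pos: [0.4998, -0.1887, -0.0026]
tool_rot: [-0.0, -0.082, 0.997, 0.0]
contact_force: [-0.1, -0.1, -0.2]
grip_width: 0.994
gripper_force: 0.0
clock: 12.48
tcp_pos: [0.4844, -0.0806, 0.2244]
tool_rot: [0.004, -0.084, 0.996, -0.001]
contact_force: [-0.3, -0.6, -1.1]
grip_width: 1.005
gripper_force: 0.0
t 12.47 tcp [ 0.4844 -0.0806  0.2244] units [-0.525  2.389 -0.126] twist to align 0.001 F [-0.3 -0.6 -1.1] M [ 0.02 -0.04  0.03] grip 1.005 0.0 j [-0.31 -0.07  1.93  0.    1.27 -2.05]
```

View pics/ts6.png

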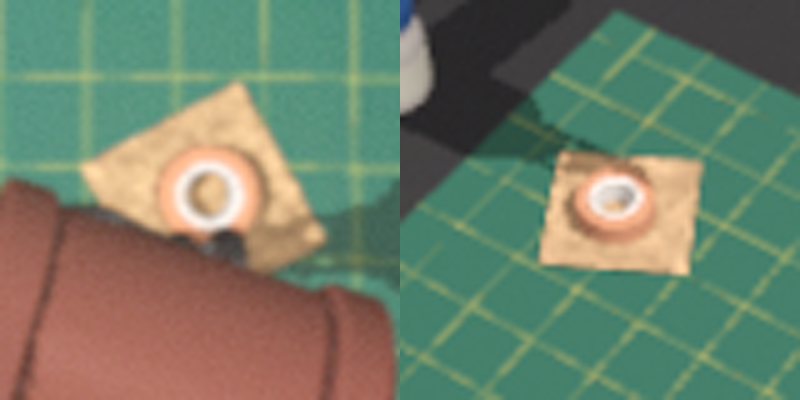

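The reel lies flat and centred on the pad (top crop about (211,195), pad centre about (205,180)). Back to the chuck, pre-twisting by -0.4 rad.

```bash

python3 -m jog '[{"delta_pos":[-0.06,0.25,-0.1],"twist":0},{"delta_pos":[-0.12,0.5,-0.15],"twist":0},{"delta_pos":[-0.17,0.75,-0.15],"twist":0},{"delta_pos":[-0.2,0.9,-0.15],"twist":0}]' 1 60 >/dev/null
python3 -m jog '[{"delta_pos":[-0.06,0.25,0],"twist":0},{"delta_pos":[-0.12,0.5,0],"twist":0},{"delta_pos":[-0.17,0.75,0],"twist":0},{"delta_pos":[-0.2,0.9,0],"twist":0}]' >/dev/null
python3 -m jog '[{"delta_pos":[-0.06,0.25,0],"twist":-0.06},{"delta_pos":[-0.1,0.5,0],"twist":-0.13},{"delta_pos":[-0.11,0.58,0],"twist":-0.2},{"delta_pos":[-0.11,0.58,0],"twist":-0.2},{"delta_pos":[-0.11,0.58,0],"twist":-0.2}]' 
python3 - <<'E'
from h import *
import cv2
go([.503,.2133,.16])
d=bot.get_image("wrist");np.savez("w7.npz",**d);cv2.imwrite("pics/w7.png",d["frame"][:,:,::-1])
for s in(.039,0): print(wproj("w7.npz",TOP+s*A))
E
```

```text
clock: 14.25
tcp_pos: [0.4961, 0.2086, 0.237]
tool_rot: [-0.001, -0.277, 0.961, -0.0]
contact_force: [-0.0, 0.1, -0.3]
grip_width: 1.0
gripper_force: 0.0
t 14.25 tcp [0.4961 0.2086 0.237 ] units [-0.07   0.003  0.642] twist to align 0.198 F [-0.   0.1 -0.3] M [ 0.01 -0.    0.02] grip 1.0 0.0 j [ 0.27  0.03  1.81 -0.    1.3  -1.86]
[274.34855977 191.61192943]
[262.87532754 202.26874267]
```

View pics/w7.png

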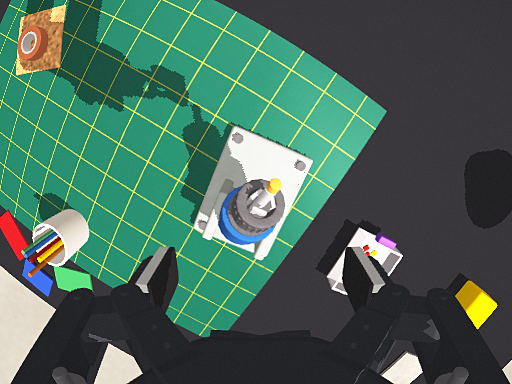

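The sleeve top is centred at about (260,205), within 2 mm of the prediction, and the bit tip is at (275,185). Descending.

```bash

python3 -m jog '[{"delta_pos":[-0.07,0,0.2],"twist":0},{"delta_pos":[-0.07,0,0.4],"twist":0},{"delta_pos":[-0.07,0,0.6],"twist":0},{"delta_pos":[-0.07,0,0.75],"twist":0},{"delta_pos":[-0.07,0,0.8],"twist":0},{"delta_pos":[-0.07,0,0.8],"twist":0}]'
python3 -m jog '[{"delta_pos":[0,0,0.08],"twist":0},{"delta_pos":[0,0,0.16],"twist":0},{"delta_pos":[0,0,0.24],"twist":0},{"delta_pos":[0,0,0.24],"twist":0},{"delta_pos":[0,0,0.24],"twist":0}]'
python3 -c "
from h import *
go([.503,.2130,.110])"
```

```text
clock: 15.05
tcp_pos: [0.5033, 0.2139, 0.1417]
tool_rot: [-0.0, -0.278, 0.961, -0.0]
contact_force: [0.2, -0.5, 0.1]
grip_width: 0.998
gripper_force: 0.0
clock: 15.68
tcp_pos: [0.5033, 0.2141, 0.1128]
tool_rot: [-0.0, -0.278, 0.96, 0.0]
contact_force: [-0.2, -0.5, -0.5]
grip_width: 0.998
gripper_force: 0.0
t 15.68 tcp [0.5033 0.2141 0.1128] units [ 0.007 -0.007  0.024] twist to align 0.2 F [-0.2 -0.5 -0.5] M [ 0.03 -0.03  0.01] grip 0.998 0.0 j [ 0.27  0.19  1.89  0.    1.07 -1.86]
```

Close and watch.

```bash

python3 -m jog '[{"delta_pos":[0,-0.007,0.02],"twist":0},{"delta_pos":[0,-0.007,0.02],"twist":0},{"delta_pos":[0,-0.007,0.02],"twist":0},{"delta_pos":[0,-0.007,0.02],"twist":0},{"delta_pos":[0,-0.007,0.02],"twist":0},{"delta_pos":[0,-0.007,0.02],"twist":0},{"delta_pos":[0,-0.007,0.02],"twist":0}]' -1 60
python3 -m jog '[{"delta_pos":[0,0,0],"twist":0.04},{"delta_pos":[0,0,0],"twist":0.08},{"delta_pos":[0,0,0],"twist":0.08}]'
python3 -c "
from h import *
go([.503,.2130,.110])"
```

```text
clock: 16.55
tcp_pos: [0.5051, 0.2116, 0.1119]
tool_rot: [0.001, -0.278, 0.961, -0.002]
contact_force: [-1.4, -5.6, 5.6]
grip_width: 0.534
gripper_force: 59.8
clock: 16.92
tcp_pos: [0.5046, 0.2122, 0.1119]
tool_rot: [0.001, -0.201, 0.98, -0.001]
contact_force: [-1.5, -5.0, 5.4]
grip_width: 0.51
gripper_force: 59.5
t 16.93 tcp [0.5046 0.2122 0.1119] units [0.01  0.011 0.016] twist to align 0.12 F [-1.5 -5.   5.4] M [-0.8   0.08 -0.09] grip 0.51 59.5 j [ 0.27  0.19  1.89 -0.    1.06 -1.7 ]
```

```bash
cat >> h.py <<'E'
def red():
    import cv2
    for n in("top","scene","wrist"):
        f=bot.get_image(n)["frame"];h=cv2.cvtColor(f,cv2.COLOR_RGB2HSV)
        m=((h[...,0]<6)|(h[...,0]>174))&(h[...,1]>150)&(h[...,2]>90)
        q=proj(n,TOP-.015*A) if n!="wrist" else (260,250)
        y,x=np.nonzero(m);k=np.hypot(x-q[0],y-q[1])<(14 if n!="wrist" else 70)
        print(n,np.round(q),k.sum(),(x[k].mean().round(1),y[k].mean().round(1)) if k.any() else "")
E
python3 -c "
from h import *
red()"
python3 -m jog '[{"delta_pos":[0,0,0],"twist":0.04},{"delta_pos":[0,0,0],"twist":0.08},{"delta_pos":[0,0,0],"twist":0.12},{"delta_pos":[0,0,0],"twist":0.16}]'
python3 -m jog '[{"delta_pos":[0,0,0],"twist":0.04},{"delta_pos":[0,0,0],"twist":0.08},{"delta_pos":[0,0,0],"twist":0.12},{"delta_pos":[0,0,0],"twist":0.16},{"delta_pos":[0,0,0],"twist":0.16}]'
python3 -c "
from h import *
go([.503,.2130,.110]);red()"
```

```text
top [176. 244.] 0 
scene [337. 196.] 0 
wrist [260 250] 90 (np.float64(277.6), np.float64(231.9))
clock: 17.58
tcp_pos: [0.5053, 0.2131, 0.1115]
tool_rot: [0.002, -0.043, 0.999, -0.0]
contact_force: [2.8, -5.0, 0.1]
grip_width: 0.489
gripper_force: 66.6
clock: 18.2
tcp_pos: [0.503, 0.2141, 0.1135]
tool_rot: [-0.001, 0.115, 0.993, 0.001]
contact_force: [-11.9, -8.6, 17.3]
grip_width: 0.492
gripper_force: 141.4
t 18.2 tcp [0.503  0.2141 0.1135] units [-0.002 -0.009  0.029] twist to align -0.198 F [-11.9  -8.6  17.3] M [2.03 1.03 1.85] grip 0.492 141.4 j [ 0.27  0.19  1.89  0.    1.07 -1.07]
top [176. 244.] 0 
scene [337. 196.] 0 
wrist [260 250] 144 (np.float64(262.5), np.float64(233.8))
```

```bash
cat >> h.py <<'E'
e1=np.array([-np.sin(YAW),np.cos(YAW),0]);e2=np.cross(A,e1)
def rib(f=None):
    import cv2
    if f is None:
        d=bot.get_image("wrist");f=f"wr.npz";np.savez(f,**d)
    d=np.load(f);h=cv2.cvtColor(d["frame"],cv2.COLOR_RGB2HSV)
    m=((h[...,0]<6)|(h[...,0]>174))&(h[...,1]>150)&(h[...,2]>90)
    c=wproj(f,TOP);R=np.linalg.norm(wproj(f,TOP+.022*e1)-c)
    y,x=np.nonzero(m);k=np.hypot(x-c[0],y-c[1])<1.6*R
    if not k.any(): print("no rib",c,R);return
    p=np.array([x[k].mean(),y[k].mean()]);best=[]
    # sleeve angle grows clockwise (-about A); psi measured clockwise from arbitrary e1; 
    for s in(0,-.006,-.012):
        ps=np.arange(0,2*np.pi,.01);D=[np.linalg.norm(wproj(f,TOP+s*A+.0225*(np.cos(t)*e1-np.sin(t)*e2))-p) for t in ps]
        best.append((s,round(ps[np.argmin(D)],2),round(min(D),1)))
    print(f,k.sum(),p.round(1),"c",c.round(1),"R",R.round(1),best)
E
python3 -c "
from h import *
rib('w1.npz');rib('w7.npz');rib()"
```

```text
no rib [265.07384623 206.06611504] 26.09572320983508
w7.npz 2 [268.  181.5] c [262.9 202.3] R 25.1 [(0, np.float64(4.62), np.float64(3.4)), (-0.006, np.float64(4.66), np.float64(1.1)), (-0.012, np.float64(4.7), np.float64(1.0))]
wr.npz 144 [262.5 233.8] c [256.6 267.8] R 47.8 [(0, np.float64(5.22), np.float64(13.7)), (-0.006, np.float64(5.14), np.float64(12.2)), (-0.012, np.float64(5.07), np.float64(10.6))]
```

The rib turned about 0.5 rad clockwise, so the ratchet works. I'll open, twist back and regrip.

```bash

python3 -m jog '[{"delta_pos":[0,0,0],"twist":0},{"delta_pos":[0,0,0],"twist":0},{"delta_pos":[0,0,0],"twist":0},{"delta_pos":[0,0,0],"twist":0}]' 1 60
python3 -c "
from h import *
rib()"
python3 -m jog '[{"delta_pos":[0,0,0],"twist":-0.08},{"delta_pos":[0,0,0],"twist":-0.16},{"delta_pos":[0,0,0],"twist":-0.24},{"delta_pos":[0,0,0],"twist":-0.32},{"delta_pos":[0,0,0],"twist":-0.4},{"delta_pos":[0,0,0],"twist":-0.42},{"delta_pos":[0,0,0],"twist":-0.42}]'
python3 -c "
from h import *
rib();go([.503,.2130,.111])"
```

```text
clock: 18.9
tcp_pos: [0.5036, 0.2134, 0.1101]
tool_rot: [-0.0, 0.118, 0.993, -0.0]
contact_force: [0.7, -0.1, 0.3]
grip_width: 1.002
gripper_force: 0.0
wr.npz 155 [263.5 235.7] c [257.6 270.6] R 49.0 [(0, np.float64(5.22), np.float64(14.1)), (-0.006, np.float64(5.14), np.float64(12.6)), (-0.012, np.float64(5.07), np.float64(11.1))]
clock: 19.82
tcp_pos: [0.5036, 0.2134, 0.1103]
tool_rot: [-0.0, -0.297, 0.955, 0.0]
contact_force: [-0.5, -0.5, 0.7]
grip_width: 1.004
gripper_force: 0.0
wr.npz 40 [294.6 246.5] c [266.3 271.6] R 45.0 [(0, np.float64(5.22), np.float64(9.4)), (-0.006, np.float64(5.27), np.float64(5.4)), (-0.012, np.float64(5.31), np.float64(1.6))]
t 19.88 tcp [0.5036 0.2134 0.1103] units [ 0.006  0.001 -0.006] twist to align 0.219 F [ 0.2 -0.9 -0.6] M [-0.    0.04  0.02] grip 1.003 0.0 j [ 0.27  0.19  1.89  0.    1.06 -1.9 ]
```

```bash

python3 -m jog '[{"delta_pos":[0,0,0],"twist":0},{"delta_pos":[0,0,0],"twist":0},{"delta_pos":[0,0,0],"twist":0},{"delta_pos":[0,0,0],"twist":0},{"delta_pos":[0,0,0],"twist":0},{"delta_pos":[0,0,0],"twist":0}]' -1 60
python3 -m jog '[{"delta_pos":[0,0,0],"twist":0.04},{"delta_pos":[0,0,0],"twist":0.08},{"delta_pos":[0,0,0],"twist":0.12},{"delta_pos":[0,0,0],"twist":0.16},{"delta_pos":[0,0,0],"twist":0.2},{"delta_pos":[0,0,0],"twist":0.24},{"delta_pos":[0,0,0],"twist":0.28},{"delta_pos":[0,0,0],"twist":0.32},{"delta_pos":[0,0,0],"twist":0.36},{"delta_pos":[0,0,0],"twist":0.4},{"delta_pos":[0,0,0],"twist":0.4}]'
python3 -m jog '[{"delta_pos":[0,0,0],"twist":0},{"delta_pos":[0,0,0],"twist":0},{"delta_pos":[0,0,0],"twist":0},{"delta_pos":[0,0,0],"twist":0}]' 1 60
python3 -c "
from h import *
rib()"
python3 -m jog '[{"delta_pos":[0,0,0],"twist":-0.08},{"delta_pos":[0,0,0],"twist":-0.16},{"delta_pos":[0,0,0],"twist":-0.24},{"delta_pos":[0,0,0],"twist":-0.32},{"delta_pos":[0,0,0],"twist":-0.4},{"delta_pos":[0,0,0],"twist":-0.4},{"delta_pos":[0,0,0],"twist":-0.4}]'
python3 -c "
from h import *
rib();go([.503,.2130,.111])"
```

```text
clock: 20.62
tcp_pos: [0.5052, 0.2115, 0.1118]
tool_rot: [0.001, -0.297, 0.955, -0.002]
contact_force: [-0.6, -4.5, 5.6]
grip_width: 0.534
gripper_force: 60.3
clock: 22.0
tcp_pos: [0.5035, 0.2136, 0.1131]
tool_rot: [-0.001, 0.097, 0.995, 0.0]
contact_force: [-8.0, -7.0, 13.8]
grip_width: 0.493
gripper_force: 135.1
clock: 22.5
tcp_pos: [0.5035, 0.2134, 0.1101]
tool_rot: [-0.0, 0.098, 0.995, -0.0]
contact_force: [0.3, 0.6, -0.3]
grip_width: 1.001
gripper_force: 0.0
wr.npz 168 [284.5 247. ] c [258.1 270.4] R 49.1 [(0, np.float64(5.88), np.float64(14.7)), (-0.006, np.float64(5.83), np.float64(14.5)), (-0.012, np.float64(5.78), np.float64(14.3))]
clock: 23.42
tcp_pos: [0.5036, 0.2134, 0.1104]
tool_rot: [-0.0, -0.296, 0.955, 0.0]
contact_force: [0.1, 0.1, -0.6]
grip_width: 1.004
gripper_force: 0.0
wr.npz 3 [306.  268.3] c [266.3 271.5] R 45.0 [(0, np.float64(5.86), np.float64(6.2)), (-0.006, np.float64(5.87), np.float64(1.5)), (-0.012, np.float64(5.88), np.float64(2.9))]
t 23.48 tcp [0.5037 0.2133 0.1104] units [ 0.006  0.001 -0.005] twist to align 0.219 F [-0.  -0.3 -0.5] M [-0.05  0.01  0.  ] grip 0.998 0.0 j [ 0.27  0.19  1.89 -0.    1.06 -1.9 ]
```

```bash

python3 -m jog '[{"delta_pos":[0,0,0],"twist":0},{"delta_pos":[0,0,0],"twist":0},{"delta_pos":[0,0,0],"twist":0},{"delta_pos":[0,0,0],"twist":0},{"delta_pos":[0,0,0],"twist":0},{"delta_pos":[0,0,0],"twist":0}]' -1 60
python3 -m jog '[{"delta_pos":[0,0,0],"twist":0.04},{"delta_pos":[0,0,0],"twist":0.08},{"delta_pos":[0,0,0],"twist":0.12},{"delta_pos":[0,0,0],"twist":0.16},{"delta_pos":[0,0,0],"twist":0.2},{"delta_pos":[0,0,0],"twist":0.24},{"delta_pos":[0,0,0],"twist":0.28},{"delta_pos":[0,0,0],"twist":0.32},{"delta_pos":[0,0,0],"twist":0.36},{"delta_pos":[0,0,0],"twist":0.4},{"delta_pos":[0,0,0],"twist":0.4}]'
python3 -c "
from h import *
go([.503,.2130,.111])"
python3 -m jog '[{"delta_pos":[0,0,0],"twist":0},{"delta_pos":[0,0,0],"twist":0},{"delta_pos":[0,0,0],"twist":0},{"delta_pos":[0,0,0],"twist":0}]' 1 60
python3 -c "
from h import *
rib()"
python3 -m jog '[{"delta_pos":[0,0,0],"twist":-0.08},{"delta_pos":[0,0,0],"twist":-0.16},{"delta_pos":[0,0,0],"twist":-0.24},{"delta_pos":[0,0,0],"twist":-0.32},{"delta_pos":[0,0,0],"twist":-0.4},{"delta_pos":[0,0,0],"twist":-0.4},{"delta_pos":[0,0,0],"twist":-0.4}]'
python3 -c "
from h import *
rib();go([.503,.2130,.111])"
```

```text
clock: 24.22
tcp_pos: [0.5052, 0.2115, 0.1119]
tool_rot: [0.001, -0.297, 0.955, -0.003]
contact_force: [-1.2, -3.2, 5.3]
grip_width: 0.53
gripper_force: 60.3
clock: 25.6
tcp_pos: [0.5039, 0.2141, 0.113]
tool_rot: [0.0, 0.094, 0.996, 0.001]
contact_force: [-9.2, -8.3, 12.1]
grip_width: 0.49
gripper_force: 126.7
t 25.6 tcp [0.5039 0.2141 0.113 ] units [ 0.006 -0.01   0.017] twist to align -0.177 F [-9.2 -8.3 12.1] M [3.29 0.44 2.77] grip 0.49 126.7 j [ 0.27  0.19  1.89  0.    1.06 -1.11]
clock: 26.1
tcp_pos: [0.5035, 0.2133, 0.1101]
tool_rot: [-0.0, 0.098, 0.995, -0.0]
contact_force: [0.1, -0.3, 0.1]
grip_width: 1.002
gripper_force: 0.0
wr.npz 163 [294.6 268.4] c [258.2 270.5] R 49.1 [(0, np.float64(0.26), np.float64(13.8)), (-0.006, np.float64(0.26), np.float64(14.1)), (-0.012, np.float64(0.27), np.float64(14.4))]
clock: 27.02
tcp_pos: [0.5036, 0.2133, 0.1104]
tool_rot: [-0.0, -0.296, 0.955, 0.0]
contact_force: [0.2, -0.6, 0.3]
grip_width: 0.998
gripper_force: 0.0
wr.npz 89 [295.4 293.1] c [266.3 271.6] R 45.0 [(0, np.float64(0.26), np.float64(10.1)), (-0.006, np.float64(0.23), np.float64(5.6)), (-0.012, np.float64(0.2), np.float64(1.4))]
t 27.07 tcp [0.5036 0.2133 0.1104] units [ 0.006  0.001 -0.005] twist to align 0.219 F [ 1.3  0.9 -0.5] M [ 0.01 -0.06  0.01] grip 1.003 0.0 j [ 0.27  0.19  1.89 -0.    1.06 -1.9 ]
```

```bash

python3 -m jog '[{"delta_pos":[0,0,0],"twist":0},{"delta_pos":[0,0,0],"twist":0},{"delta_pos":[0,0,0],"twist":0},{"delta_pos":[0,0,0],"twist":0},{"delta_pos":[0,0,0],"twist":0},{"delta_pos":[0,0,0],"twist":0}]' -1 60
python3 -m jog '[{"delta_pos":[0,0,0],"twist":0.04},{"delta_pos":[0,0,0],"twist":0.08},{"delta_pos":[0,0,0],"twist":0.12},{"delta_pos":[0,0,0],"twist":0.16},{"delta_pos":[0,0,0],"twist":0.2},{"delta_pos":[0,0,0],"twist":0.24},{"delta_pos":[0,0,0],"twist":0.24}]'
python3 -c "
from h import *
go([.503,.2130,.111])"
python3 -m jog '[{"delta_pos":[0,0,0],"twist":0},{"delta_pos":[0,0,0],"twist":0},{"delta_pos":[0,0,0],"twist":0},{"delta_pos":[0,0,0],"twist":0}]' 1
python3 -c "
from h import *
rib()"
python3 -m jog '[{"delta_pos":[0,0,-0.2],"twist":0},{"delta_pos":[0,0,-0.4],"twist":0},{"delta_pos":[0,0,-0.7],"twist":0},{"delta_pos":[0,0,-0.95],"twist":0},{"delta_pos":[0,0,-0.95],"twist":0},{"delta_pos":[0,0,-0.95],"twist":0}]'
python3 - <<'E'
from h import *
import cv2
rib()
f="wr.npz";d=np.load(f);h=cv2.cvtColor(d["frame"],cv2.COLOR_RGB2HSV)
m=(h[...,0]>18)&(h[...,0]<30)&(h[...,1]>130)&(h[...,2]>120)
for s in(.039,.034,.03):print(s,wproj(f,TOP+s*A))
c=wproj(f,TOP+.036*A);y,x=np.nonzero(m);k=np.hypot(x-c[0],y-c[1])<18;print("tip",k.sum(),x[k].mean(),y[k].mean())
o=wproj(f,TOP+.034*A);print(wproj(f,TOP+.034*A+.001*e1)-o,wproj(f,TOP+.034*A+.001*e2)-o)
s=bot.get_image("top");g=cv2.cvtColor(s["frame"],cv2.COLOR_RGB2HSV)[225:265,310:355]
w=(g[...,1]<60)&(g[...,2]>150);y,x=np.nonzero(w);print("reel core",w.sum(),ray("top",(310+x.mean(),225+y.mean()),.024))
E
```

```text
clock: 27.82
tcp_pos: [0.5052, 0.2114, 0.1119]
tool_rot: [0.001, -0.297, 0.955, -0.003]
contact_force: [-1.7, -4.9, 5.4]
grip_width: 0.532
gripper_force: 60.2
clock: 28.7
tcp_pos: [0.5075, 0.2131, 0.1114]
tool_rot: [0.005, -0.064, 0.998, -0.001]
contact_force: [7.1, -1.6, -2.8]
grip_width: 0.495
gripper_force: 72.1
t 28.7 tcp [0.5075 0.2131 0.1114] units [0.038 0.004 0.003] twist to align -0.018 F [ 7.1 -1.6 -2.8] M [ 0.17 -1.31  1.16] grip 0.495 72.1 j [ 0.27  0.19  1.89 -0.    1.05 -1.43]
clock: 29.2
tcp_pos: [0.5035, 0.2134, 0.1104]
tool_rot: [-0.0, -0.062, 0.998, 0.0]
contact_force: [-0.6, -0.3, 0.3]
grip_width: 0.999
gripper_force: 0.0
wr.npz 143 [293.6 287.6] c [261.4 270.1] R 48.5 [(0, np.float64(0.55), np.float64(12.8)), (-0.006, np.float64(0.55), np.float64(11.0)), (-0.012, np.float64(0.55), np.float64(9.3))]
clock: 30.0
tcp_pos: [0.503, 0.2132, 0.2234]
tool_rot: [-0.001, -0.062, 0.998, -0.0]
contact_force: [-0.3, -0.1, -0.5]
grip_width: 1.003
gripper_force: 0.0
wr.npz 61 [279.6 207.8] c [260.7 197.1] R 27.3 [(0, np.float64(0.58), np.float64(6.3)), (-0.006, np.float64(0.5), np.float64(6.6)), (-0.012, np.float64(0.42), np.float64(6.8))]
0.039 [259.67753521 182.36595316]
0.034 [259.829503   184.55304427]
0.03 [259.94609705 186.23131722]
tip 148 258.1554054054054 184.71621621621622
[ 1.43767389 -0.05714909] [-0.05066854 -1.37041107]
reel core 106 [ 0.50585333 -0.19307545  0.024     ]
```

The sleeve has turned about 2 rad, the bit tip lies on the chuck axis within about 1 mm, and the reel is within about 7 mm of the pad centre.

```bash
python3 -c "
from bench import bot
print(bot.hand_in())"
```

```text
the job is handed in; nothing more can be done
None
```

I handed the job in at about 30 s on the clock and no verdict came back; by my own measurements the reel lies flat on the cork pad about 7 mm off centre, the sleeve is turned about 2 rad with the bit tip within about 1 mm of the chuck axis, and the arm was never near the jar, cup or chip box (jaw force on the bit could not be measured directly).

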